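# Nudge the heat-sink plate onto its locating pin

## Robot

A 7-joint arm with a two-finger parallel gripper is mounted at the origin on a cart in front of the work surface, level with it; the furniture and walls round the work are solid. World frame = base frame: x ahead of the robot, y to its left, z up, the work surface at z = 0. Lengths are in m, angles in rad, forces in N, time in s.
With the tool pointing down it reaches from about 0.4 to 0.875 m from the base axis. Payload 19.3 kg.
Tool frame: the origin (TCP) lies at the very end of the fingers, on their centre line; the grasp point (between the pads) lies 19 mm behind it; z points along the fingers, y is the line along which they close (so a half turn about z gives the same grasp; the last joint's range is limited). The gripper opens to 85 mm and grips with 20 to 120 N. Pads are 22 mm wide; open, the fingers measure 114 mm over their backs; the gripper's body (76 mm by 85 mm) begins 54 mm behind the grasp point. The pads swing forward as they close: fully open they stand 13 mm farther back than shut.
Start: joints at [-1.35, 0.521, -0.036, 1.599, 0.021, 1.021, -0.113], TCP at [0.179, 0.599, 0.201] pointing down, gripper open.
Joint ranges: [-2.91, 2.91], [-0.3, 2.13], [-1.5, 1.42], [0.17, 2.43], [-1.26, 4.41], [0.16, 1.93], [-2.52, 2.52]. Speed limits (rad/s): [1.89, 1.89, 2.39, 2.39, 3.01, 3.01, 3.01].

## Interface

Orientations are given as [roll, pitch, yaw] about the fixed x, y, z axes, in that order (R = Rz(yaw) Ry(pitch) Rx(roll)).
In Python, from workcell import bot gives the robot as it stands.
- The arm moves only by the tool carry_out, never from a script. Its argument "rows" is a list that holds one entry, the list of rows, each a list of 4 numbers: the shift along the tool's x, y, z in m, then the turn about the tool's z in degrees. In form: [[[x, y, z, twist], ...]]. A call has 1 to 12 rows; each row is the pose to reach, as a shift and turn from the pose commanded when the call began, along the tool's axes at that moment; what a row does not reach only later rows make up. A row lasts 1/12 s, in which the tool goes at most 41.7 mm and 7.16 degrees, less where a joint would pass 70% of its speed; a pose out of reach is approached as far as the arm can. A call with a gripper value outside its range is refused whole. "grip" is the finger opening in m, from 0 to 0.0854, set as the call begins (left out, the last holds). The fingers move at their own pace and stop on an object; "grip_force" is the grip in N (left out, the last holds). Time passes only in rows, so rows that repeat a pose let the fingers close. It gives the time, the measured TCP pose, the force, the opening and the grip force at its end, in the units of the state.
- bot.observe(): the state, without advancing time (a new reading comes with each control period).
- bot.grab_frame(name): name is "side" or "top" or "wrist"; returns a dict with "pixels" (400x640x3 uint8, red, green, blue), "K" (3x3 intrinsics, pixels), "pose" (4x4, takes a point from camera to world coordinates). Camera axes: x right, y down, z forward; pixel columns grow to the right and rows downward; lengths in m; the calibration is good to about 2 mm. A picture is of the moment at which its call begins. There is no depth.
- bot.job_done(): hands the job in; it is judged then, once.
Trained networks look in a picture, given as the dict that the camera call returned (one of the last four; its "shot" number tells which), for a name from the list of things; names that differ only in an ending like _2 or _b are one class to them, and where a whole thing is asked for, a point or a joint stands for the part that bears it (a point fixed in the world has none). Each returns a list of dicts, best first, with "conf" (0 to 1); they miss things now and then, are a little off and sometimes report something else, mostly with a low value. They report only what shows in the picture. A call takes as long as a camera call.
- bot.look_for(picture, label): "position" ([column, row] in pixels, amid what is visible of it).
- bot.regions_of(picture, label): "region" (400x640 bool, what is visible of it) and "position" ([column, row] in pixels, amid what is visible of it).
- bot.spot_point(picture, label): "position" ([column, row] in pixels: a listed point, or the origin of a listed thing).
The state is a dict: "clock": time; "qpos": joint angles; "qd": joint speeds; "joint_efforts": joint torques, N m; "position": TCP position; "tool_rot": TCP orientation; "force": force on the tool from outside, world axes, zero at the start; "moment": the same for the moment, N m; "grip_width": finger opening in m; "finger_force": force on a finger pad.
Only numpy, scipy, OpenCV 4.12 (cv2) and the standard library are available. Lean on these libraries where they do the work, as an engineer would, in place of code of your own. Each camera call takes 0.05 s, during which the arm holds its last target. There are 200 camera calls.

## Task

Two aluminium plates lie in the lanes of the jig, each still propped up on the brass pin in its lane. Push the plate that carries the black finned heat sink forward along its lane, without lifting it out, until its hole drops over the pin and the plate lies flat on the jig. Leave the plate with the orange relay as it is.

Things in the scene. Friction and masses are not known exactly. Their poses are not given: they have to be found in the camera images.
- sink_plate: loose aluminium plate 130 x 72 x 5 mm, 0.2 kg, slides easily. Origin: centre of its 32 mm round through hole, on the underside; x forward along the lane, away from the robot; z up. Plate spans x -70 to +60, y -36 to +36 mm. Black finned heat sink fixed on its rear part: x -66 to -26, y -22 to +22, z 5 to 31 mm; push on its rear face (towards the robot)
- relay_plate: like the other plate (same size, origin, axes, hole), with an orange relay instead (x -64 to -18, y -22 to +22, z 5 to 27 mm); to be left alone. At the start both plates rest with the rear edge on the jig and the front on the pin, sloping up forward by about 7 degrees, the hole 28 to 48 mm short of the pin. Either plate can be in either lane
- pin_left (a point): top centre of the left lane's fixed brass pin: 16 mm diameter, 12 mm high, chamfered. Jig: dark steel base fixed to the bench, 180 wide, 8 mm thick, from 140 mm behind to 80 mm ahead of the pins; three blue rails (8 mm wide, tops 22 mm above the bench) form two lanes 78 mm wide, open at both ends, a pin on each centre line. The point's x axis points forward along the lane
- pin_right (a point): the same for the right lane, 86 mm to the right of the left pin (so the lanes run square to the line between the pins); same axes

How it is judged:
At the end, for the whole second after the job is handed in: the heat-sink plate lies flat (within 3 degrees) and at rest on the jig's base (underside within 3 mm of it) with the pin of its lane standing in its hole (hole centre within 11 mm of the pin, sideways); the relay plate is within 12 mm of its start ((horizontal distance between sink_plate and pin_left below 0.011 m or horizontal distance between sink_plate and pin_right below 0.011 m) and height (world z) of sink_plate below 0.011 m and angle between sink_plate's own z axis and vertical below 0.05 rad and linear speed of sink_plate below 0.02 m/s and distance of relay_plate from where it was at the start of the episode below 0.012 m); the robot touches nothing.
It fails at once if the heat-sink plate is lifted out of its lane (underside at the hole more than 45 mm above the bench) (height (world z) of sink_plate above 0.045 m).
It fails at once if the relay plate is shifted by more than 12 mm (distance of relay_plate from where it was at the start of the episode above 0.012 m).
It also fails if it takes over 26 s, if anything falls off the work surface, if the arm or the gripper's body presses on something with over 40 N, if the wrist force passes 120 N, or if a joint passes its speed limit or range.

## Working session

There is one attempt and no reset: what is moved stays moved. The work goes in short steps, Python scripts to look and compute and a tool call to move; the robot and the scene stay as the last step left them, time stands still between calls to the robot, and variables do not carry over. Pictures are saved under pics/ and viewed, at most 10 in all, crops included, and the job is handed in when it is done.

Besides the shell and the picture viewer there is one more tool, called after "Call:" in YAML: its name, and indented under it one key for each argument. carry_out: Moves the arm, as the interface text tells. Its arguments: {"type":"object","properties":{"rows":{"type":"array","items":{"type":"array","items":{"type":"array","items":{"type":"number"}}}},"grip":{"type":"number"},"grip_force":{"type":"number"}},"required":["rows"]}

```bash
mkdir -p pics; cat > h.py <<'E'
import numpy as np, cv2
from workcell import bot
def ray(f,p):
    d=f["pose"][:3,:3]@np.linalg.inv(f["K"])@np.array([p[0],p[1],1.]); return f["pose"][:3,3],d
def at_z(f,p,z):
    o,d=ray(f,p); return o+d*(z-o[2])/d[2]
def tri(obs):
    A=np.zeros((3,3));b=np.zeros(3)
    for f,p in obs:
        o,d=ray(f,p); d=d/np.linalg.norm(d); M=np.eye(3)-np.outer(d,d); A+=M;b+=M@o
    return np.linalg.solve(A,b)
E
python3 - <<'E'
from h import *
np.set_printoptions(precision=4,suppress=True)
s=bot.observe(); print(s["clock"],s["position"],s["tool_rot"],s["force"],s["grip_width"])
F={n:bot.grab_frame(n) for n in("top","side")}
for n,f in F.items():
    print(n,f["pose"][:3,3])
    for l in("sink_plate","relay_plate","pin_left","pin_right"):
        r=bot.spot_point(f,l)
        for q in r[:2]: print(l,round(q["conf"],2),np.array(q["position"]),at_z(f,q["position"],.02))
cv2.imwrite("pics/a.png",np.vstack([cv2.resize(F[n]["pixels"][:,:,::-1],(480,300)) for n in F]))
E
```

```text
0.0 [0.1791 0.5984 0.2004] [-3.1405  0.0001  2.8508] [-0.6871 -0.2335  0.6923] 0.08534671016995998
top [0.438  0.0435 0.9072]
sink_plate 0.85 [332.4 200.4] [0.5459 0.0199 0.02  ]
relay_plate 0.68 [296.2 199.7] [0.5471 0.1086 0.02  ]
pin_left 0.76 [298.4 187. ] [0.5787 0.1037 0.02  ]
pin_left 0.17 [297.8 198.7] [0.5496 0.1047 0.02  ]
pin_right 0.66 [333.7 185. ] [0.5842 0.0168 0.02  ]
side [0.5006 0.8328 0.347 ]
sink_plate 0.91 [332.  225.5] [0.5422 0.0276 0.02  ]
relay_plate 0.69 [325.9 247.7] [0.547 0.117 0.02 ]
pin_left 0.68 [300.4 239.5] [0.5889 0.0878 0.02  ]
pin_right 0.75 [304.9 224.6] [0.588  0.0253 0.02  ]
```

View pics/a.png

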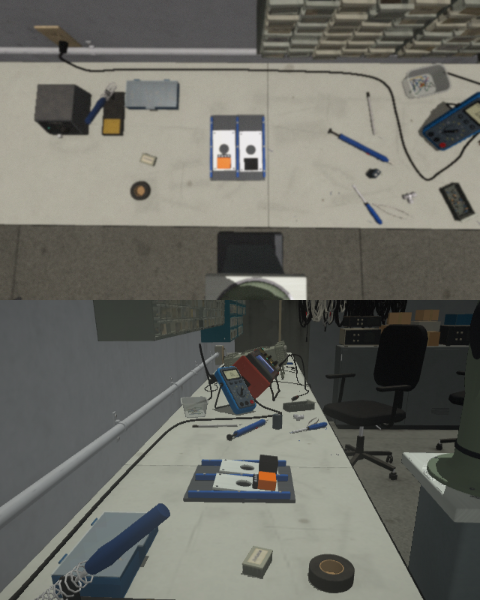

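The left plate carries the orange relay and the right one the black heat sink (hole near top px 332,200). I'll head for a spot behind the right lane.

Call:
carry_out:
  rows:
    - [[-0.04, -0.048, 0, -6], [-0.07, -0.08, 0, -12], [-0.1, -0.11, 0, -18], [-0.12, -0.14, 0, -20], [-0.15, -0.17, 0, -20], [-0.17, -0.2, 0, -20], [-0.2, -0.23, 0, -20], [-0.22, -0.26, 0, -20], [-0.24, -0.29, 0, -20], [-0.26, -0.31, 0, -20], [-0.26, -0.31, 0, -20], [-0.26, -0.31, 0, -20]]
  grip: 0

```text
clock: 1.5
position: [0.3401, 0.2261, 0.2013]
tool_rot: [3.141, 0.001, -3.087]
force: [-0.3, 0.3, 0.1]
grip_width: 0.0001
finger_force: 0.0
```

Call:
carry_out:
  rows:
    - [[-0.03, -0.02, 0, 0], [-0.05, -0.05, 0, 0], [-0.07, -0.08, 0, 0], [-0.08, -0.115, 0, 0], [-0.08, -0.15, 0, 0], [-0.08, -0.18, 0, 0], [-0.08, -0.213, 0, 0], [-0.08, -0.213, 0, 0], [-0.08, -0.213, 0, 0]]

```text
clock: 2.25
position: [0.4319, 0.0189, 0.201]
tool_rot: [3.142, 0.0, -3.085]
force: [-0.4, 0.7, 0.8]
grip_width: 0.0001
finger_force: 0.0
```

```bash
python3 - <<'E'
from h import *
np.set_printoptions(precision=4,suppress=True)
s=bot.observe(); print(s["clock"],s["position"],s["tool_rot"],s["force"])
F={n:bot.grab_frame(n) for n in("wrist","top","side")}
for l in("sink_plate","relay_plate","pin_left","pin_right"):
    o=[]
    for n,f in F.items():
        r=bot.spot_point(f,l)
        if r: q=r[0]; print(n,l,round(q["conf"],2),np.array(q["position"]),at_z(f,q["position"],.02)); o.append((f,q["position"]))
    if len(o)>1: print("TRI",tri(o))
for n in("wrist","top"):
    f=F[n]
    for q in bot.regions_of(f,"sink_plate")[:1]:
        c=cv2.minAreaRect(np.argwhere(q["region"])[:,::-1].astype(np.float32)); print(n,c)
        print(np.array([at_z(f,p,.02) for p in cv2.boxPoints(c)]))
cv2.imwrite("pics/b.png",F["wrist"]["pixels"][:,:,::-1])
E
```

```text
2.25 [0.4319 0.0189 0.201 ] [ 3.1416  0.0002 -3.0848] [-0.3873  0.705   0.7961]
wrist sink_plate 0.68 [310.6 260.3] [0.5413 0.0171 0.02  ]
top sink_plate 0.93 [334.4 200.1] [0.5467 0.015  0.02  ]
side sink_plate 0.58 [330.3 222.9] [0.5457 0.016  0.02  ]
TRI [0.5451 0.0159 0.0188]
wrist relay_plate 0.83 [382.2 270.8] [0.5505 0.1033 0.02  ]
top relay_plate 0.79 [295.2 200.3] [0.5456 0.111  0.02  ]
side relay_plate 0.78 [322.1 249. ] [0.5524 0.1219 0.02  ]
TRI [0.5512 0.1082 0.014 ]
top pin_left 0.76 [297.6 182.9] [0.5889 0.1058 0.02  ]
side pin_left 0.65 [298.3 240.6] [0.5917 0.0922 0.02  ]
TRI [0.589  0.1055 0.0257]
wrist pin_right 0.72 [383.2 271.5] [0.5514 0.1046 0.02  ]
top pin_right 0.86 [333.6 181.3] [0.5934 0.0171 0.02  ]
side pin_right 0.94 [303.1 223. ] [0.5917 0.0182 0.02  ]
TRI [0.5741 0.0602 0.0358]
wrist ((311.0, 246.0), (78.0, 62.0), 90.0)
[[ 0.4766 -0.0205  0.02  ]
 [ 0.4727  0.0488  0.02  ]
 [ 0.5727  0.0568  0.02  ]
 [ 0.5769 -0.0183  0.02  ]]
top ((333.41851806640625, 186.45166015625), (24.17706298828125, 28.644563674926758), 86.98721313476562)
[[ 0.6086  0.0544  0.02  ]
 [ 0.6128 -0.0162  0.02  ]
 [ 0.5527 -0.0192  0.02  ]
 [ 0.5485  0.0509  0.02  ]]
```

View pics/b.png

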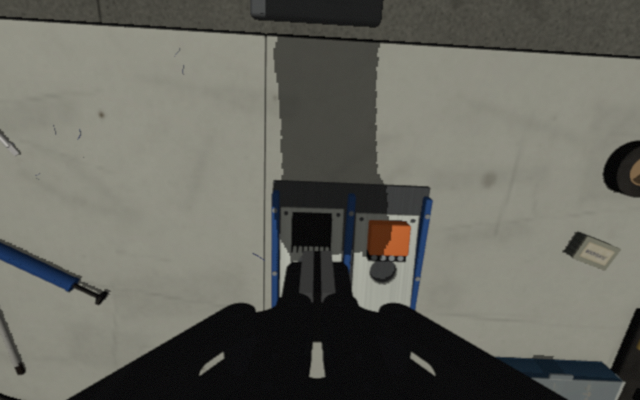

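```bash
python3 - <<'E'
from h import *
np.set_printoptions(precision=4,suppress=True)
f=bot.grab_frame("wrist"); print(f["pose"])
for n,p,z in [("rearL",(275,182),.008),("rearR",(431,188),.008),("sinkrearA",(291,212),.036),("sinkrearB",(331,212),.036),("Rrail",(275,192),.022),("Rrail2",(275,300),.022),("Lrail",(428,200),.022),("Lrail2",(415,305),.022),("mid",(351,193),.022),("mid2",(346,258),.022)]: print(n,at_z(f,p,z))
t=bot.grab_frame("top")
im=cv2.resize(t["pixels"][140:250,260:370,::-1],(600,600),interpolation=cv2.INTER_CUBIC); cv2.imwrite("pics/c.png",im)
E
```

```text
[[-0.0577  0.9479  0.3133  0.3508]
 [ 0.9983  0.0548  0.0183  0.0138]
 [ 0.0002  0.3138 -0.9495  0.3731]
 [ 0.      0.      0.      1.    ]]
rearL [ 0.451  -0.0276  0.008 ]
rearR [0.4479 0.1494 0.008 ]
sinkrearA [ 0.4757 -0.0067  0.036 ]
sinkrearB [0.4732 0.0362 0.036 ]
Rrail [ 0.4585 -0.0258  0.022 ]
Rrail2 [ 0.5968 -0.0232  0.022 ]
Lrail [0.458  0.1432 0.022 ]
Lrail2 [0.5941 0.1493 0.022 ]
mid [0.4549 0.0575 0.022 ]
mid2 [0.5345 0.0588 0.022 ]
```

View pics/c.png

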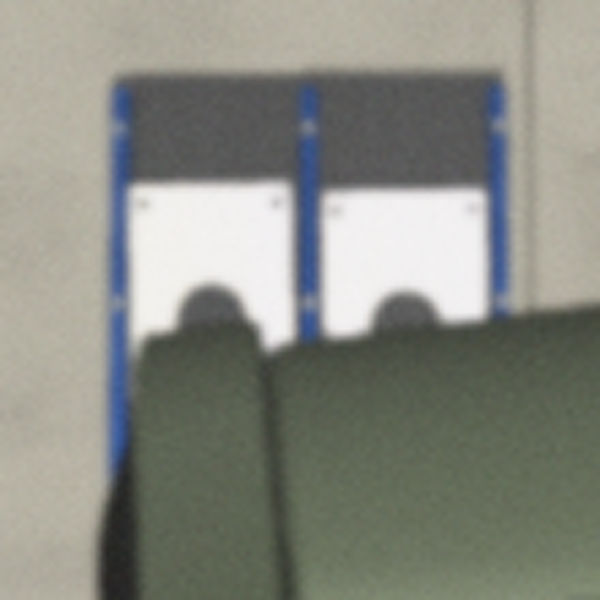

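The top view shows both plates resting against their lanes, with the lane yaw about 1°. The sink's rear face is near x 0.475, y 0.015, and the pin near x 0.59. I'll descend behind the sink.

Call:
carry_out:
  rows:
    - [[-0.002, -0.003, 0.04, 2], [-0.002, -0.003, 0.08, 2], [-0.002, -0.003, 0.12, 2], [-0.002, -0.003, 0.15, 2], [-0.002, -0.003, 0.17, 2], [-0.002, -0.003, 0.176, 2], [-0.002, -0.003, 0.176, 2], [-0.002, -0.003, 0.176, 2]]

```text
clock: 3.87
position: [0.4342, 0.0163, 0.0257]
tool_rot: [-3.142, 0.0, -3.119]
force: [-0.3, -0.0, 0.6]
grip_width: 0.0001
finger_force: 0.0
```

Call:
carry_out:
  rows:
    - [[-0.01, 0, 0, 0], [-0.02, 0, 0, 0], [-0.025, 0, 0, 0], [-0.03, 0, 0, 0], [-0.034, 0, 0, 0], [-0.038, 0, 0, 0], [-0.042, 0, 0, 0], [-0.046, 0, 0, 0], [-0.05, 0, 0, 0], [-0.054, 0, 0, 0], [-0.058, 0, 0, 0], [-0.06, 0, 0, 0]]

```text
clock: 4.87
position: [0.4944, 0.0178, 0.025]
tool_rot: [3.142, 0.0, -3.118]
force: [-0.7, -0.4, -0.3]
grip_width: 0.0001
finger_force: 0.0
```

```bash
cat > look.py <<'E'
from h import *
np.set_printoptions(precision=4,suppress=True)
s=bot.observe(); print(s["clock"],s["position"],s["force"])
F={n:bot.grab_frame(n) for n in("wrist","top","side")}
for l in("sink_plate","relay_plate","pin_right"):
    for n,f in F.items():
        r=bot.spot_point(f,l)
        if r: q=r[0]; print(n,l,round(q["conf"],2),np.array(q["position"]),at_z(f,q["position"],.02))
import sys
f=F["side"]["pixels"][170:300,220:410,::-1]
cv2.imwrite(sys.argv[1],cv2.resize(f,(760,520),interpolation=cv2.INTER_CUBIC))
E
python3 look.py pics/d.png
```

```text
4.8667 [0.4944 0.0178 0.025 ] [-0.6538 -0.4306 -0.2581]
side sink_plate 0.63 [330.3 225.3] [0.5451 0.0268 0.02  ]
wrist relay_plate 0.82 [447.4 319.7] [0.5488 0.1009 0.02  ]
top relay_plate 0.72 [296.8 199.5] [0.5476 0.1071 0.02  ]
side relay_plate 0.7 [324.1 244.5] [0.5505 0.1054 0.02  ]
top pin_right 0.8 [332.3 182.9] [0.5894 0.0203 0.02  ]
side pin_right 0.86 [303.8 223.6] [0.5903 0.0209 0.02  ]
```

View pics/d.png

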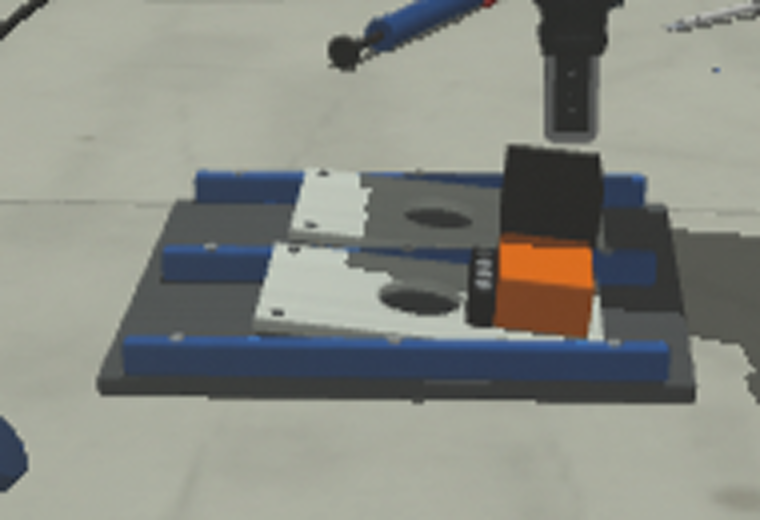

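```bash
python3 - <<'E'
from h import *
np.set_printoptions(precision=4,suppress=True)
f=bot.grab_frame("side"); s=bot.observe(); print(s["position"],s["qpos"])
def pr(f,P):
    T=np.linalg.inv(f["pose"]); c=f["K"]@(T[:3,:3]@P+T[:3,3]); return c[:2]/c[2]
for z in(0,.025,.05,.1,.15): print(z,pr(f,np.array([s["position"][0],s["position"][1],z])))
cv2.imwrite("pics/e1.png",f["pixels"][:,:,::-1])
f=bot.grab_frame("wrist"); print(pr(f,np.array(s["position"])),f["pose"][:3,3])
cv2.imwrite("pics/e.png",f["pixels"][:,:,::-1])
cv2.imwrite("pics/e.png",np.vstack([cv2.resize(cv2.imread(p),(480,300)) for p in("pics/e1.png","pics/e.png")]))
E
```

```text
[0.4938 0.0177 0.025 ] [-0.2324  0.6045  0.1019  2.073  -0.1279  0.4698  1.5598]
0 [360.8118 234.6596]
0.025 [361.0086 220.9622]
0.05 [361.2092 207.0042]
0.1 [361.6219 178.2764]
0.15 [362.051  148.4125]
[318.0215 241.864 ] [0.4128 0.0151 0.1971]
```

View pics/e.png

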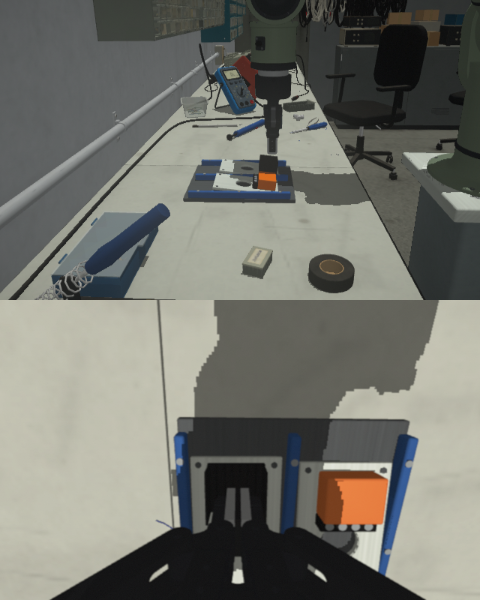

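The side view shows the fingertip (px ~363,204) above the sink, about 25 mm higher than the TCP reading. Nothing was touched and the sink hasn't moved. I'll back off and measure the real tip height where it can be seen clearly.

Call:
carry_out:
  rows:
    - [[0.03, 0, 0, 0], [0.062, 0, 0, 0], [0.062, 0, 0, 0], [0.062, 0, 0, 0]]

```text
clock: 5.9
position: [0.4307, 0.0162, 0.0252]
tool_rot: [-3.142, -0.001, -3.118]
force: [1.2, 1.1, 0.2]
grip_width: 0.0
finger_force: 0.0
```

```bash
python3 - <<'E'
from h import *
f=bot.grab_frame("side"); s=bot.observe(); print(s["clock"],s["position"])
def pr(f,P):
    T=np.linalg.inv(f["pose"]); c=f["K"]@(T[:3,:3]@P+T[:3,3]); return c[:2]/c[2]
im=f["pixels"][150:280,270:430,::-1].copy()
im=cv2.resize(im,(720,585),interpolation=cv2.INTER_CUBIC)
for z in(0,.025,.05,.075):
    p=pr(f,np.array([s["position"][0],s["position"][1],z])); print(z,p)
    cv2.circle(im,tuple(int(v) for v in ((p-[270,150])*4.5)),3,(0,0,255),-1)
cv2.imwrite("pics/g.png",im)
E
```

```text
5.95 [0.43207506 0.01638055 0.02521108]
0 [397.32015155 234.91969601]
0.025 [397.86243623 221.18556138]
0.05 [398.41506527 207.18944123]
0.075 [398.97833749 192.92376711]
```

View pics/g.png

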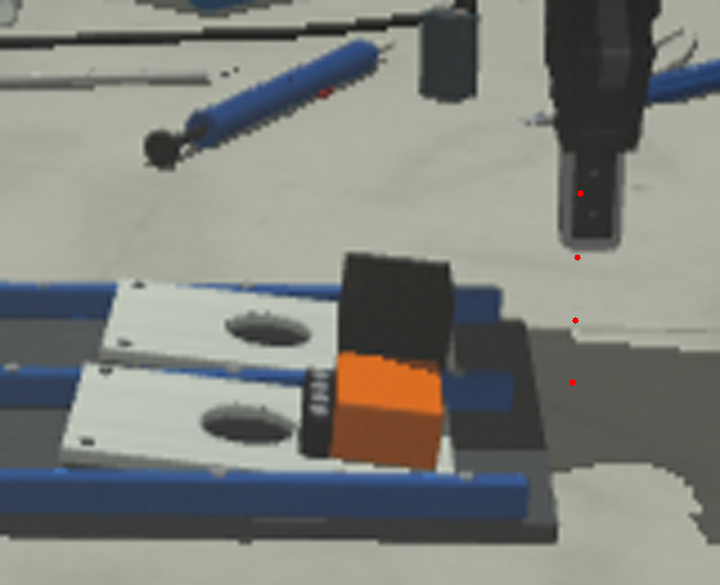

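The fingertip (crop px 591,245) is really at z ≈ 0.053, 28 mm above the reading, and about 5 mm further back. I'll trust the camera, lower by 27 mm with the force watched, and check again.

Call:
carry_out:
  rows:
    - [[0, 0, 0.01, 0], [0, 0, 0.02, 0], [0, 0, 0.027, 0], [0, 0, 0.027, 0], [0, 0, 0.027, 0]]

```text
clock: 6.37
position: [0.4316, 0.0162, -0.0025]
tool_rot: [-3.141, -0.001, -3.118]
force: [-0.3, -0.3, 0.8]
grip_width: 0.0001
finger_force: 0.0
```

```bash
python3 - <<'E'
from h import *
f=bot.grab_frame("side"); s=bot.observe(); print(s["clock"],s["position"])
im=f["pixels"][150:280,270:430,::-1]
im=cv2.resize(im,(720,585),interpolation=cv2.INTER_CUBIC)
cv2.imwrite("pics/i.png",im)
E
```

```text
6.4167 [ 0.43184439  0.01621209 -0.00214422]
```

View pics/i.png

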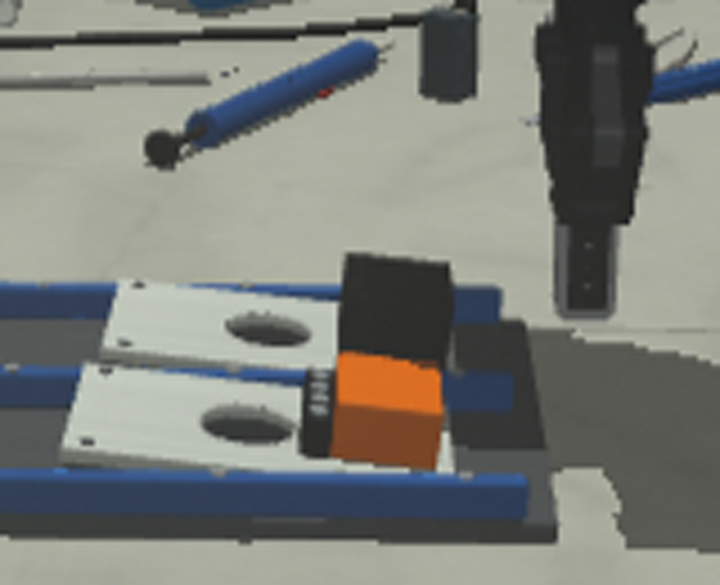

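The tip is now at row 318, so z ≈ 0.026, with no contact. The height is right, so I'll push.

Call:
carry_out:
  rows:
    - [[-0.01, 0, 0, 0], [-0.02, 0, 0, 0], [-0.028, 0, 0, 0], [-0.034, 0, 0, 0], [-0.039, 0, 0, 0], [-0.044, 0, 0, 0], [-0.049, 0, 0, 0], [-0.054, 0, 0, 0], [-0.059, 0, 0, 0], [-0.063, 0, 0, 0], [-0.067, 0, 0, 0], [-0.07, 0, 0, 0]]

```text
clock: 7.42
position: [0.5026, 0.018, -0.002]
tool_rot: [3.142, 0.001, -3.118]
force: [-0.3, 0.4, -0.6]
grip_width: -0.0001
finger_force: 0.0
```

```bash
python3 look.py pics/j.png
```

```text
7.4167 [ 0.5026  0.018  -0.002 ] [-0.3126  0.4055 -0.5865]
wrist sink_plate 0.81 [313.5 370.6] [0.5726 0.017  0.02  ]
side sink_plate 0.95 [313.  230.2] [0.5723 0.0492 0.02  ]
wrist relay_plate 0.79 [468.5 336.8] [0.5473 0.1012 0.02  ]
top relay_plate 0.86 [296.3 197.6] [0.5523 0.1084 0.02  ]
side relay_plate 0.9 [325.5 246.8] [0.5478 0.1138 0.02  ]
wrist pin_right 0.3 [468.  337.7] [0.5479 0.101  0.02  ]
side pin_right 0.61 [304.1 224.4] [0.5894 0.0245 0.02  ]
```

View pics/j.png

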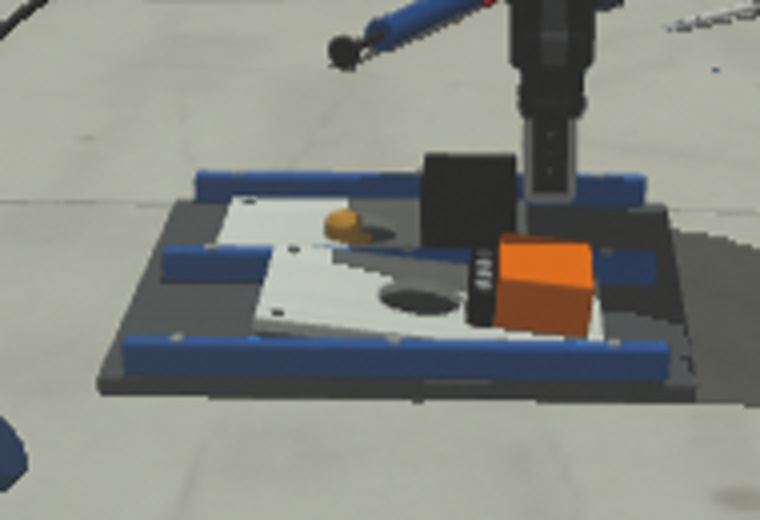

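The plate has dropped and the pin (crop px 342,225) stands near the front of the hole. I'll nudge it a few millimetres forward to centre it.

Call:
carry_out:
  rows:
    - [[-0.002, 0, 0, 0], [-0.004, 0, 0, 0], [-0.006, 0, 0, 0], [-0.007, 0, 0, 0], [-0.008, 0, 0, 0], [-0.008, 0, 0, 0]]

```text
clock: 8.52
position: [0.5099, 0.0181, -0.002]
tool_rot: [-3.142, -0.0, -3.118]
force: [-1.1, -0.3, 0.5]
grip_width: -0.0
finger_force: 0.5
```

Call:
carry_out:
  rows:
    - [[0.02, 0, 0, 0], [0.05, 0, 0, 0], [0.07, 0, -0.02, 0], [0.07, 0, -0.06, 0], [0.07, 0, -0.1, 0], [0.07, 0, -0.12, 0], [0.07, 0, -0.12, 0], [0.07, 0, -0.12, 0]]

```text
clock: 9.18
position: [0.4407, 0.0168, 0.1191]
tool_rot: [3.141, 0.003, -3.118]
force: [0.1, -1.0, -0.8]
grip_width: 0.0
finger_force: 0.0
```

```bash
python3 look.py pics/k.png
```

```text
9.1833 [0.4407 0.0168 0.1191] [ 0.1415 -1.025  -0.7917]
top sink_plate 0.55 [332.7 185.6] [0.5826 0.0193 0.02  ]
side sink_plate 0.91 [308.4 231. ] [0.5795 0.0529 0.02  ]
wrist relay_plate 0.7 [404.5 302.3] [0.549  0.1021 0.02  ]
top relay_plate 0.77 [296.9 199.1] [0.5486 0.1069 0.02  ]
side relay_plate 0.74 [324.  244.7] [0.5506 0.1061 0.02  ]
top pin_right 0.65 [330.6 179.5] [0.5979 0.0245 0.02  ]
side pin_right 0.57 [307.  223.5] [0.5849 0.0202 0.02  ]
```

View pics/k.png

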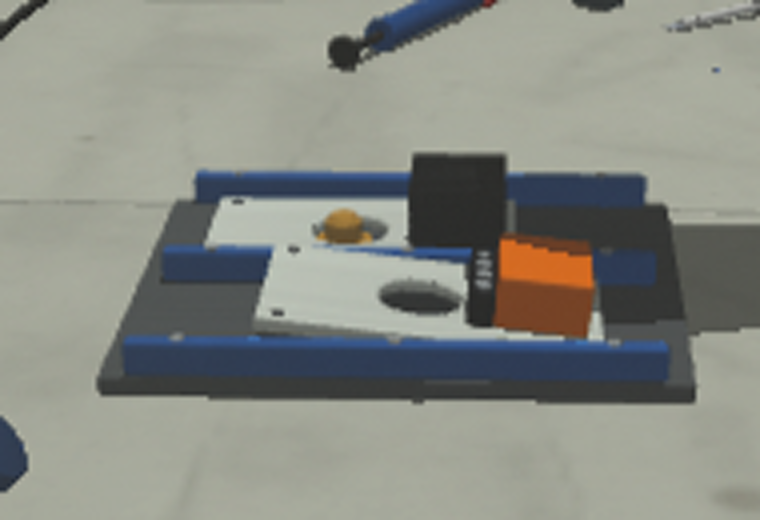

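The pin (crop px 343,225) stands inside the hole (px 313–387) with clearance all round. The plate lies flat, the relay plate hasn't moved, and the arm is clear.

```bash
python3 -c "
from workcell import bot
print(bot.job_done())"
```

```text
the job is handed in; nothing more can be done
None
```

I pushed the heat-sink plate forward until it dropped over its pin; in the last camera view it lies flat, the relay plate hasn't moved, and the arm is clear; I handed the job in at about 9 s (no verdict returned).

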